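# Clamp a resin specimen with the vice's removable crank

### The arm

A 6-joint arm with a two-finger parallel gripper is mounted at the origin on the work surface. World frame = base frame: x ahead of the robot, y to its left, z up, the work surface at z = 0. Lengths are in m, angles in rad, forces in N, time in s.
With the tool pointing down it reaches from about 0.325 to 1 m from the base axis. Payload 5.1 kg.
Tool frame: the origin (TCP) lies on the centre line of the jaws, within the pads' length; the fingertips stand tip_extent ahead of it and the grasp point (between the pads) lies 8 mm behind it (tip_extent is the distance from the TCP to the fingertips, in m); z points along the fingers, y is the direction in which the jaws open and shut (so a half turn about z gives the same grasp; the last joint's range is limited). The gripper opens to 85 mm and grips with 20 to 120 N. Pads are 22 mm wide; open, the fingers measure 114 mm over their backs; the gripper's body (76 mm by 85 mm) begins 54 mm behind the grasp point. The pads swing forward as they close: fully open they stand 13 mm farther back than shut.
Start: joints at [-1.272, 0.124, 1.65, -0, 1.367, -0.083], TCP at [0.242, -0.603, 0.242] pointing down, gripper open.
Joint ranges: [-2.61, 2.61], [-1.02, 2.33], [0.03, 2.71], [-1.35, 4.49], [0.32, 2.68], [-2.91, 2.91]. Speed limits (rad/s): [2.57, 2.57, 3.14, 3.14, 3.14, 3.14].

### API

Orientations are given as a 3x3 rotation matrix whose columns are the frame's x, y, z axes.
In Python, from plant import read_state, capture, get_calibration, finish_job, tip_extent gives the robot as it stands. The module is installed in compiled form; this text tells all that it offers.
- The arm moves only by the tool arm_command, never from a script. Its argument "targets" is a list that holds one entry, the list of rows, each a list of 5 numbers: the opening, from 0 (shut) to 1 (fully open), then the shift along the tool's x, y, z in m, then the turn about the tool's z in rad. In form: [[[jaw, x, y, z, twist], ...]]. A call has 1 to 8 rows; each row shifts and turns the commanded pose from where the row before left it, along the tool's axes as they then stand; what a row does not reach is not made up. A row lasts 1/8 s, in which the tool goes at most 62.5 mm and 10.7 degrees, less where a joint would pass 70% of its speed; a pose out of reach is approached as far as the arm can. A call with a gripper value outside its range is refused whole. The fingers move at their own pace and stop on an object; "squeeze" is the grip in N (left out, the last holds). Time passes only in rows, so rows that do not move let the fingers close. It gives the time, the measured TCP pose, the force and the opening at its end, in the units of the state.
- read_state(): the state, without advancing time (a new reading comes with each control period).
- capture(name): name is "scene" or "side" or "wrist"; returns the picture (400x640x3 uint8, red, green, blue); there is no depth.
- get_calibration(name): a dict with "K" (3x3 intrinsics, pixels), "T" (4x4, takes a point from camera to world coordinates); the wrist camera has in their place "hand_eye" (4x4, takes a point from camera to tool coordinates, whose origin is the TCP and whose axes are the flange's). Camera axes: x right, y down, z forward; pixel columns grow to the right and rows downward; lengths in m; the calibration is good to about 2 mm. A picture is of the moment at which its call begins: read the wrist's pose just before it. get_calibration takes no time and is no camera call.
- finish_job(): hands the job in, once; it reports no verdict.
The state is a dict: "clock": time; "joint_positions": joint angles; "qvel": joint speeds; "joint_efforts": joint torques, N m; "ee_pos": TCP position; "orientation": TCP orientation; "ft_force": force on the tool from outside, world axes, zero at the start; "torque": the same for the moment, N m; "gripper_width": finger opening in m.
Only numpy, scipy, OpenCV 4.12 (cv2) and the standard library are available. Lean on these libraries where they do the work, as an engineer would, in place of code of your own. Each camera call takes 0.05 s, during which the arm holds its last target.

### The job

A resin specimen block sits loose between the jaws of the small bench vice. Take the removable crank from the blue tray, fit it fully down onto the vice's square shaft and wind it clockwise (seen from above) until the red spring pad holds the block snugly against the far jaw, firmly enough to press its springs in a little but without crushing it; then lift the crank off and set it back upright in its end of the tray, away from the green block, moving the jaws only with the crank and leaving everything else undisturbed.

Things in the scene. Friction and masses are not known exactly. Their poses are not given: they have to be found in the camera images.
- crank_hub (a point): Steel crank (300 g), loose, standing on its hub in the tray. This point is the centre of the hub: 34 x 34 mm, 60 mm tall, so 30 mm above its underside. z up, x along the arm to the black handle. The arm (16 mm wide, 20 to 28 mm above the hub's underside) leaves the +x face. Grip the hub across its two y faces, pads beside the arm or above it.
- crank_socket (a point): Centre of the hub's underside, in the mouth of its square socket: 20 mm wide, 32 mm deep, 2 mm chamfer, sides parallel to the hub's. 30 mm below crank_hub, same axes.
- crank_knob (a point): Middle of the crank's black upright handle: 22 mm diameter, 42 mm tall (29 to 71 mm above the hub's underside), 65 mm from the hub's axis along the hub's x, 20 mm higher than crank_hub. It spins freely on the arm, so it can be gripped without turning the gripper while the crank is wound.
- shaft_top (a point): Centre of the upper end of the vice's upright square steel shaft: 18 x 18 mm, 30 mm long, 100 mm above the table; its last 4 mm step in to 12 mm. z up, x and y parallel to its sides; the crank fits in any of four quarter turns. Fully home, crank_hub is at this point, with up to 0.15 rad of play. Clockwise from above tightens; it can turn 5.4 rad, 3 to 4.6 rad are needed.
- shaft_foot (a point): Foot of the same shaft, on the flat top of the gear head (70 x 70 mm, 70 mm above the table) where the hub's underside rests when home. Turning moves the sprung jaw 16 mm per rad against an even brake of 0.4 N m (about 6 N at the handle), which also holds the jaw when let go.
- vice: Taupe bench vice fixed to the table, base 110 x 290 mm. Origin on the table under the shaft's axis, z up; +y is the way the sprung jaw travels. Jaws and block lie at y = 40 to 200 mm, up to 67 mm high, below the seated crank's arm (90 mm up). The dark far jaw was last set by hand: its place differs by a centimetre or more and is not measured, so the grip must be felt.
- jaw: Dark moving jaw, 74 mm wide, driven by the shaft along the vice's +y, with a red pad plate (60 x 8 x 30 mm) sprung on its far side: 8 N per mm, 9 mm gap at rest. Snug is 1.5 to 3 mm pressed in, 12 to 24 N on the block, felt as 3 to 6 N more at the crank handle than when winding empty; under 6 N is loose, over 30 N crushes. Origin at its lower edge, 24 mm short of the pad's face.
- block: Amber resin specimen block, loose on the vice's bed (30 mm above the table) between the jaws, 40 x 36 x 34 mm, 36 mm along the jaws' travel. Origin at the centre of its underside, axes near the vice's.
- tray: Blue open tray fixed to the table, 240 x 120 mm, rim 18 mm high, floor 4 mm thick. Origin under its centre, x along its length. The crank starts in its -x half, arm towards +x, and goes back there upright (hub's axis 20 to 90 mm from the centre on the -x side, within 30 mm of the long middle line), arm over the tray's length or any way clear of the green block.
- spare: Green resin block 26 x 26 x 20 mm, loose at the tray's +x end; not to be disturbed.
- stain: Amber bottle, 52 mm diameter, 110 mm tall, loose; bystander.
- jar: Glass jar, 60 mm diameter, 75 mm tall, loose; bystander.
- dishes: Two stacked clear dishes, 92 mm diameter, 28 mm tall, loose; bystander.
- slidebox: Dark blue slide box 80 x 100 x 34 mm, loose; bystander.
- brush: Wooden brush lying on the table; bystander.
- spanner: Steel spanner 130 mm long lying in front of the vice; bystander.
Not all that is in view belongs to the job. Leave any turquoise look-alike of the part that bears crank_hub alone.

How it is judged:
On the way, in this order (a step that is already met when the one before it is completed fails the run):
1. the crank is fully down on the square shaft (z of crank_hub in the frame of shaft_top below 0.004 m and horizontal distance between crank_hub and shaft_top below 0.004 m and angle between crank_hub's own z axis and vertical below 0.08 rad), for 0.2 s.
2. wound with the seated crank until the pad presses the block with over 6 N (contact force between jaw and block above 6 N and z of crank_hub in the frame of shaft_top below 0.01 m and horizontal distance between crank_hub and shaft_top below 0.006 m and angle between crank_hub's own z axis and vertical below 0.2 rad), for 0.2 s.
At the end, for the whole second after the job is handed in: The block stands upright (within 0.1 rad) in the vice, pressed by the red pad with 6 to 30 N; the crank stands upright (within 0.08 rad) on the floor of the tray, its hub's axis in the -x half (10 to 100 mm from the tray's centre, within 40 mm of its middle line), released (contact force between jaw and block between 6 and 30 N and angle between block's own z axis and vertical below 0.1 rad and x of crank_hub in the frame of tray between -0.1 and -0.01 m and y of crank_hub in the frame of tray between -0.04 and 0.04 m and z of crank_hub in the frame of tray below 0.038 m and angle between crank_hub's own z axis and vertical below 0.08 rad and contact force between crank and tray above 0.5 N); the robot touches nothing.
It fails at once if the block is crushed: over 30 N between pad and block (contact force between jaw and block above 30 N).
It fails at once if the robot pushes the moving jaw, its pad or the block directly, over 3 N (contact force between any of the fingers, the arm and jaw above 3 N or contact force between any of the fingers, the arm and block above 3 N).
It fails at once if a bystander is moved over 20 mm (distance of any of spare, stain, jar, dishes, slidebox, brush, spanner from where it was at the start of the episode above 0.02 m).
It also fails if it takes over 72 s, if anything falls off the work surface, if the arm or the gripper's body presses on something with over 40 N, if the wrist force passes 120 N, or if a joint passes its speed limit or range.

## Working session

There is one attempt and no reset: what is moved stays moved. The work goes in short steps, Python scripts to look and compute and a tool call to move; the robot and the scene stay as the last step left them, time stands still between calls to the robot, and variables do not carry over. Pictures are saved under pics/ and viewed, and the job is handed in when it is done.

Besides the shell and the picture viewer there is one more tool, called after "Emit:" as name([rows], argument=value, ...), one row to a line, values as JSON. arm_command: Moves the arm, as the interface text tells. Its arguments: {"type":"object","properties":{"targets":{"type":"array"},"squeeze":{"type":"number"}},"required":["targets"]}

```bash
mkdir -p pics; python3 - <<'E'
from plant import *
import cv2,numpy as np
print(read_state()); print(tip_extent if not callable(tip_extent) else tip_extent())
for n in ["scene","side","wrist"]:
    c=get_calibration(n); print(n,{k:np.round(v,4).tolist() for k,v in c.items()})
    cv2.imwrite(f"pics/{n}0.png",capture(n)[:,:,::-1])
E
```

```text
{'clock': 0.0, 'joint_positions': array([-1.27155470e+00,  1.24512133e-01,  1.65165952e+00, -1.23103614e-05,
        1.36748883e+00, -8.26007818e-02]), 'qvel': array([-0.00129373,  0.00050057,  0.00130625, -0.00122365, -0.00122945,
        0.00046383]), 'joint_efforts': array([-2.51447775e-03, -4.23611283e+01, -3.65455270e+01, -3.35783134e-04,
        6.93536305e-03, -6.25438304e-06]), 'ee_pos': array([ 0.24200833, -0.60264378,  0.241057  ]), 'orientation': array([[ 9.27978791e-01,  3.72632497e-01, -6.21109322e-04],
       [ 3.72632981e-01, -9.27976709e-01,  1.97238551e-03],
       [ 1.58599952e-04, -2.06177774e-03, -9.99997862e-01]]), 'ft_force': array([ 0.08798539, -0.34124829, -0.06833767]), 'torque': array([-0.01523818, -0.01607249, -0.00253042]), 'gripper_width': 0.08497261370219596}
0.011
scene {'K': [[375.7724, 0.0, 322.8562], [0.0, 375.7724, 203.0086], [0.0, 0.0, 1.0]], 'T': [[-0.017, 0.8175, -0.5756, 1.2591], [0.9999, 0.0158, -0.0071, 0.0338], [0.0033, -0.5757, -0.8177, 1.2024], [0.0, 0.0, 0.0, 1.0]]}
side {'K': [[398.1032, 0.0, 322.2398], [0.0, 398.1032, 195.3614], [0.0, 0.0, 1.0]], 'T': [[0.9988, -0.0346, 0.0359, 0.4734], [-0.0498, -0.7237, 0.6883, -0.74], [0.0022, -0.6893, -0.7245, 0.9099], [0.0, 0.0, 0.0, 1.0]]}
wrist {'K': [[283.9316, 0.0, 314.263], [0.0, 283.9316, 193.9191], [0.0, 0.0, 1.0]], 'hand_eye': [[0.001, -0.9605, -0.2784, 0.0704], [1.0, 0.001, 0.0001, -0.0005], [0.0001, -0.2784, 0.9605, -0.1321], [0.0, 0.0, 0.0, 1.0]]}
```

View pics/scene0.png

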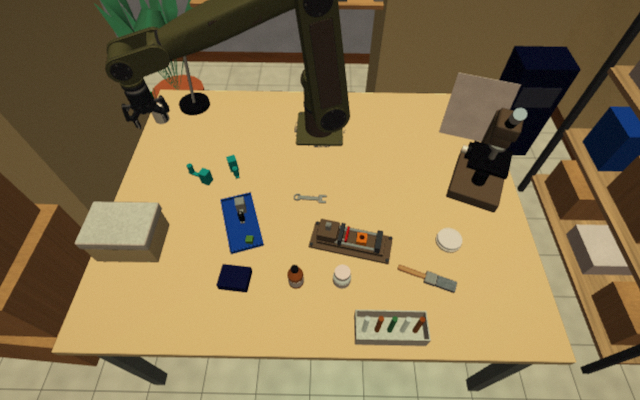

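View pics/side0.png

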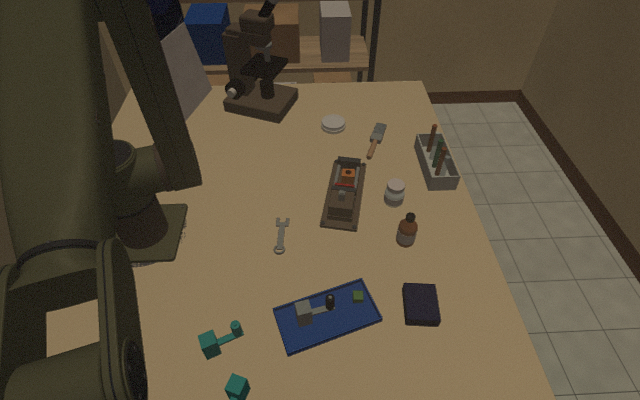

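View pics/wrist0.png

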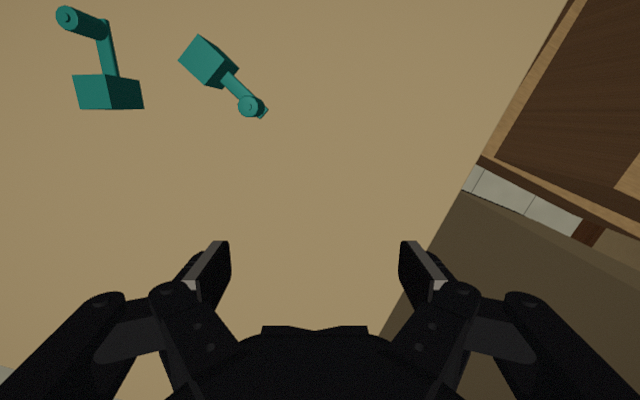

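The crank candidates in the scene view are the steel one in the blue tray at about (240,205), and turquoise look-alikes at (203,176) and (233,166). By the description I choose the steel one and check it in close crops.

```bash
python3 - <<'E'
import cv2,numpy as np
s=cv2.imread("pics/scene0.png");d=cv2.imread("pics/side0.png")
cv2.imwrite("pics/c1.png",cv2.resize(s[185:265,210:290],None,fx=7,fy=7,interpolation=cv2.INTER_CUBIC))
cv2.imwrite("pics/c2.png",cv2.resize(s[210:270,300:400],None,fx=8,fy=8,interpolation=cv2.INTER_CUBIC))
cv2.imwrite("pics/c3.png",cv2.resize(d[270:360,265:390],None,fx=6,fy=6,interpolation=cv2.INTER_CUBIC))
cv2.imwrite("pics/c4.png",cv2.resize(d[150:235,310:380],None,fx=7,fy=7,interpolation=cv2.INTER_CUBIC))
E
```

```text
(no output)
```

View pics/c1.png

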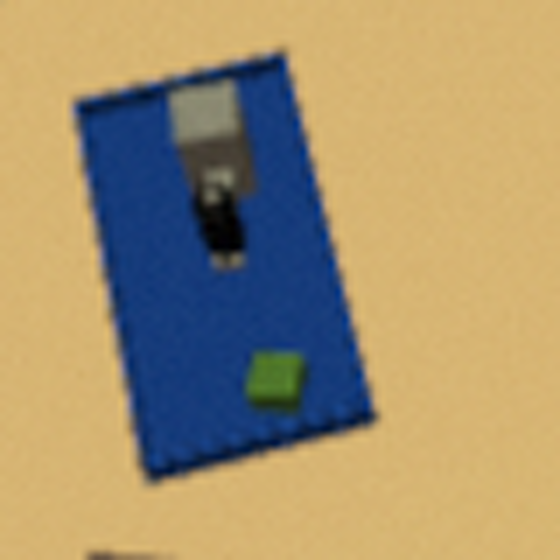

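View pics/c2.png

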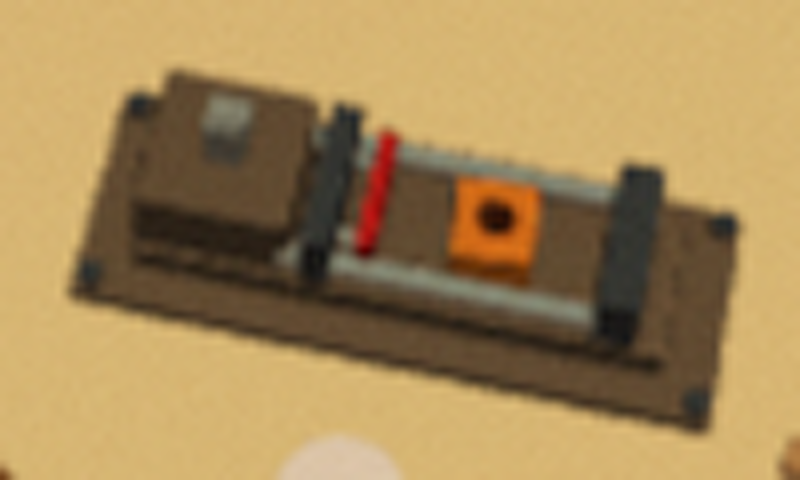

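View pics/c3.png

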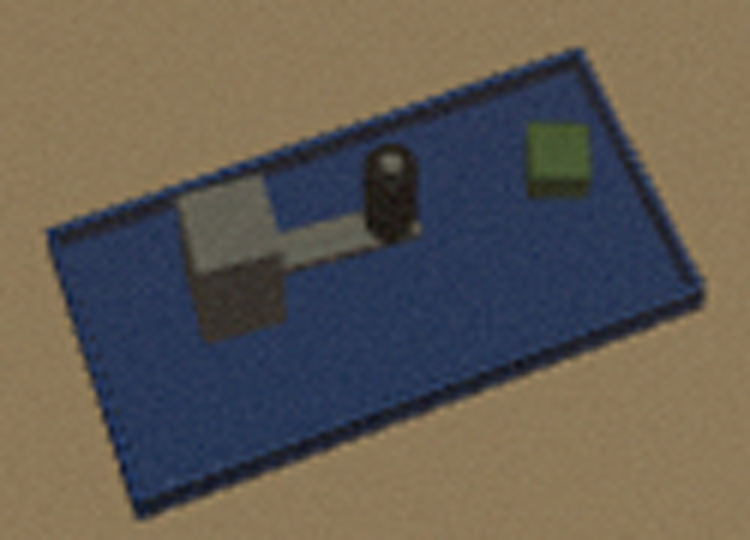

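View pics/c4.png

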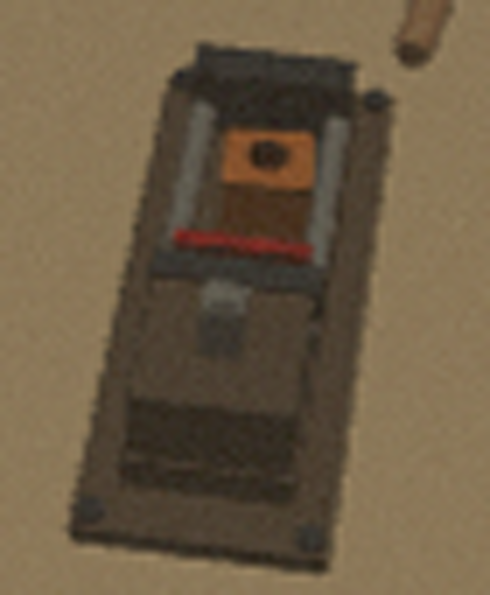

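```bash
cat > h.py <<'E'
from plant import *
import cv2,numpy as np
def ray(cam,u,v,st=None):
    c=get_calibration(cam);K=c["K"]
    T=c["T"] if "T" in c else tool(st)@c["hand_eye"]
    d=T[:3,:3]@np.linalg.inv(K)@np.array([u,v,1.]);return T[:3,3],d
def tool(st):
    T=np.eye(4);T[:3,:3]=st["orientation"];T[:3,3]=st["ee_pos"];return T
def onz(cam,u,v,z,st=None):
    o,d=ray(cam,u,v,st);return o+d*(z-o[2])/d[2]
def proj(cam,p,st=None):
    c=get_calibration(cam);T=c["T"] if "T" in c else tool(st)@c["hand_eye"]
    q=np.linalg.inv(T)@np.append(p,1);w=c["K"]@q[:3];return w[:2]/w[2]
def shot(cam,name,box=None,f=1):
    st=read_state();im=capture(cam)[:,:,::-1]
    if box: im=im[box[1]:box[3],box[0]:box[2]]
    if f!=1: im=cv2.resize(im,None,fx=f,fy=f,interpolation=cv2.INTER_CUBIC)
    cv2.imwrite(f"pics/{name}.png",im);return st
E
python3 - <<'E'
from h import *
np.set_printoptions(precision=4,suppress=True)
def m(cam,off,f,pts,z):
    P=np.array([onz(cam,(u+.5)/f-.5+off[0],(v+.5)/f-.5+off[1],z)[:2] for u,v in pts]);return P
for n,a in dict(tray_s=("scene",(210,185),7,[(78,103),(283,55),(373,417),(150,478)],.018),
 tray_d=("side",(265,270),6,[(50,235),(580,50),(703,293),(138,515)],.018),
 hub_s=("scene",(210,185),7,[(170,92),(235,82),(242,138),(175,143)],.064),
 hub_d=("side",(265,270),6,[(180,197),(265,177),(283,257),(197,272)],.064),
 sh_s=("scene",(300,210),8,[(228,112)],.1), sh_d=("side",(310,150),7,[(226,293)],.1),
 gear_s=("scene",(300,210),8,[(172,72),(316,105),(297,212),(135,205)],.07),
 vice_s=("scene",(300,210),8,[(70,295),(708,430),(740,222)],.01),
 jaw_d=("side",(310,150),7,[(175,240),(312,253)],.065)).items():
    P=m(*a);print(n,P.tolist() if 0 else P.round(4).tolist(),P.mean(0), np.linalg.norm(np.diff(P,axis=0),axis=1))
E
```

```text
tray_s [[0.4153, -0.3728], [0.38, -0.2636], [0.6094, -0.188], [0.6463, -0.2963]] [ 0.5128 -0.2802] [0.1147 0.2415 0.1144]
tray_d [[0.3788, -0.2671], [0.6036, -0.1915], [0.6394, -0.3049], [0.4155, -0.3824]] [ 0.5093 -0.2865] [0.2372 0.119  0.2369]
hub_s [[0.4399, -0.3091], [0.4327, -0.2754], [0.4691, -0.2666], [0.473, -0.3014]] [ 0.4537 -0.2881] [0.0345 0.0375 0.035 ]
hub_d [[0.4336, -0.2779], [0.4669, -0.2709], [0.4728, -0.305], [0.44, -0.3095]] [ 0.4533 -0.2908] [0.034  0.0346 0.0332]
sh_s [[0.5696, 0.0437]] [0.5696 0.0437] []
sh_d [[0.5698, 0.0422]] [0.5698 0.0422] []
gear_s [[0.5302, 0.0187], [0.5464, 0.083], [0.6013, 0.0744], [0.5991, 0.004]] [0.5693 0.045 ] [0.0663 0.0556 0.0704]
vice_s [[0.6113, -0.0255], [0.6726, 0.2553], [0.5679, 0.2785]] [0.6173 0.1694] [0.2874 0.1072]
jaw_d [[0.5547, 0.1087], [0.6128, 0.098]] [0.5837 0.1034] [0.0591]
```

Emit:
arm_command([
  [[1,0.04,-0.027,0,0],[1,0.04,-0.027,0,0],[1,0.04,-0.027,0,0],[1,0.04,-0.027,0.01,0],[1,0.04,-0.026,0.01,0],[1,0.04,-0.026,0.01,0],[1,0.04,-0.026,0.01,0],[1,0.033,-0.026,0,0.173]],
])

```text
clock: 1.15
ee_pos: [0.4538, -0.2878, 0.2008]
orientation: [[0.979, 0.203, -0.002], [0.203, -0.979, 0.002], [-0.001, -0.002, -1.0]]
ft_force: [0.2, -0.1, 0.1]
gripper_width: 0.0852
```

Emit:
arm_command([
  [[1,0,0,0,0],[1,0,0,0,0]],
])

```text
clock: 1.4
ee_pos: [0.4534, -0.2901, 0.2022]
orientation: [[0.978, 0.209, -0.0], [0.209, -0.978, -0.0], [-0.0, 0.0, -1.0]]
ft_force: [-0.1, -0.7, 0.5]
gripper_width: 0.0852
```

```bash
python3 - <<'E'
from h import *
st=shot("wrist","w1");print(st["ee_pos"],st["orientation"],st["joint_positions"])
for p in [(0.4535,-0.2895,.064)]: print(proj("wrist",p,st))
E
```

```text
[ 0.45344154 -0.29008602  0.20223874] [[ 9.77959137e-01  2.08796082e-01 -3.49055464e-04]
 [ 2.08795976e-01 -9.77959170e-01 -3.18349277e-04]
 [-4.07832074e-04  2.38451208e-04 -9.99999888e-01]] [-6.68639934e-01 -9.53547000e-02  1.94031089e+00 -4.84259567e-04
  1.29671304e+00  6.91943779e-01]
[314.08693848 185.84736026]
```

View pics/w1.png

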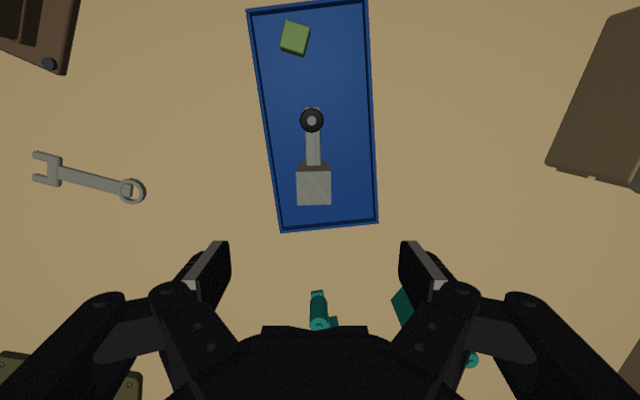

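```bash
python3 - <<'E'
from h import *
im=cv2.imread("pics/w1.png")[95:220,270:360];cv2.imwrite("pics/w1c.png",cv2.resize(im,None,fx=6,fy=6,interpolation=cv2.INTER_CUBIC)[:600*2])
E
```

```text
(no output)
```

View pics/w1c.png

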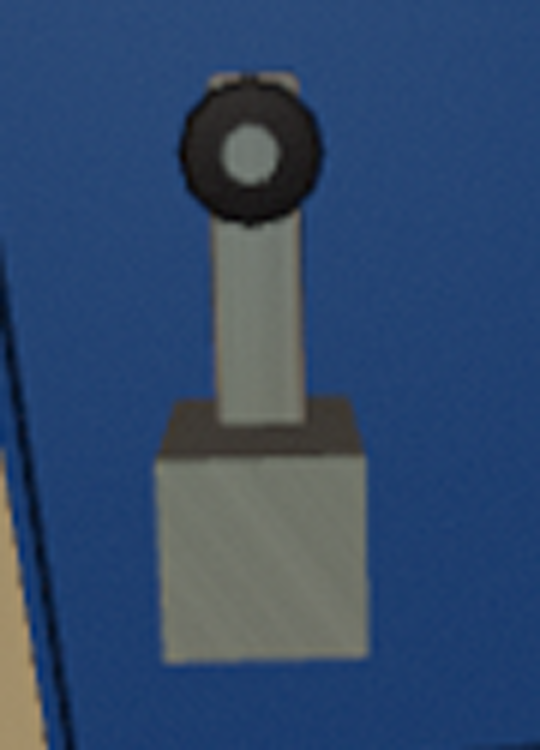

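```bash
python3 - <<'E'
from h import *
st=read_state()
P=np.array([onz("wrist",270+(u+.5)/6-.5,95+(v+.5)/6-.5,.064,st) for u,v in [(156,458),(367,456),(370,657),(163,661),(251,154)]])
P[4]=onz("wrist",270+251.5/6-.5,95+154.5/6-.5,.075,st)
print(P.round(4),P[:4].mean(0)); c=P[:4].mean(0)
print(np.linalg.norm(np.diff(P[:4],axis=0),axis=1)); d=P[4]-c;print(np.degrees(np.arctan2(d[1],d[0])),np.hypot(*d[:2]))
d=(P[0]-P[3])+(P[1]-P[2]);print(np.degrees(np.arctan2(d[1],d[0])))
R=st["orientation"];print("tool delta",R.T@(c-st["ee_pos"]))
T=np.array([onz("wrist",u,v,.018,st) for u,v in [(247,10),(367,0),(378,222),(281,232)]]);print(T.round(4),T.mean(0))
E
```

```text
[[ 0.4642 -0.2693  0.064 ]
 [ 0.4716 -0.3025  0.064 ]
 [ 0.4385 -0.3107  0.064 ]
 [ 0.4306 -0.277   0.064 ]
 [ 0.5142 -0.2745  0.075 ]] [ 0.4512038  -0.28985414  0.064     ]
[0.03406893 0.03415635 0.03459083]
13.67297488957709 0.0648764101272026
13.364573938845712
tool delta [-0.00184751 -0.00108584  0.13832792]
[[ 0.6015 -0.1913  0.018 ]
 [ 0.6341 -0.3038  0.018 ]
 [ 0.4139 -0.3763  0.018 ]
 [ 0.377  -0.2653  0.018 ]] [ 0.50663469 -0.2841788   0.018     ]
```

Emit:
arm_command([
  [[1,-0.002,-0.001,0.03,-0.025],[1,0,0,0.035,0],[1,0,0,0.035,0],[1,0,0,0.035,0],[1,0,0,0.026,0],[1,0,0,0,0],[1,0,0,0,0]],
])

```text
clock: 2.33
ee_pos: [0.4518, -0.2905, 0.0425]
orientation: [[0.973, 0.231, 0.001], [0.231, -0.973, -0.001], [0.001, 0.001, -1.0]]
ft_force: [0.9, 0.6, 1.1]
gripper_width: 0.0857
```

Emit:
arm_command([
  [[0.2,0,0,0,0],[0.2,0,0,0,0],[0.2,0,0,0,0],[0.2,0,0,0,0],[0.2,0,0,0,0],[0.2,0,0,0,0]],
], squeeze=60)

```text
clock: 3.08
ee_pos: [0.452, -0.2897, 0.0422]
orientation: [[0.973, 0.232, 0.001], [0.232, -0.973, -0.001], [0.001, 0.001, -1.0]]
ft_force: [-0.0, -0.7, 6.0]
gripper_width: 0.0331
```

```bash
python3 - <<'E'
from h import *
st=shot("wrist","w2");print(st)
E
```

```text
{'clock': 3.075, 'joint_positions': array([-6.69922689e-01,  9.05371638e-02,  2.05120404e+00,  5.65808329e-06,
        9.98549775e-01,  6.66944925e-01]), 'qvel': array([ 0.00160091,  0.00012486,  0.00060544,  0.00134184,  0.00030512,
       -0.00164801]), 'joint_efforts': array([ 2.32479401e-02, -3.18492472e+01, -2.81338370e+01,  8.84474663e-03,
       -2.24366491e-01,  1.75069179e-02]), 'ee_pos': array([ 0.45201765, -0.28967567,  0.04223639]), 'orientation': array([[ 9.72763520e-01,  2.31797511e-01,  1.02329810e-03],
       [ 2.31798358e-01, -9.72763524e-01, -8.04515235e-04],
       [ 8.08942437e-04,  1.01980189e-03, -9.99999153e-01]]), 'ft_force': array([-0.02955899, -0.72907424,  5.96781202]), 'torque': array([ 0.08197297,  0.05171304, -0.01391355]), 'gripper_width': 0.03309919945537158}
```

View pics/w2.png

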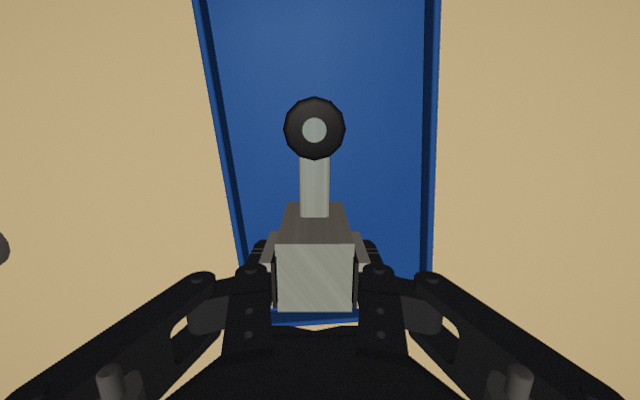

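The crank is gripped (33 mm, tool aligned). Next I lift, carry it beside the shaft and turn.

Emit:
arm_command([
  [[0.2,0,0,-0.02,0],[0.2,0,0,-0.045,0],[0.2,0,0,-0.045,0],[0.2,0,0,-0.045,0],[0.2,0.0305,-0.0431,0,0],[0.2,0.0305,-0.0431,0,0],[0.2,0.0305,-0.0431,0,0],[0.2,0.0305,-0.0431,0,0]],
])

```text
clock: 4.12
ee_pos: [0.5294, -0.0914, 0.1943]
orientation: [[0.973, 0.232, -0.003], [0.232, -0.973, 0.001], [-0.003, -0.002, -1.0]]
ft_force: [0.7, 0.6, -4.0]
gripper_width: 0.0332
```

Emit:
arm_command([
  [[0.2,0.0305,-0.0431,0,0],[0.2,0,0,0,-0.1795],[0.2,0,0,0,-0.1795],[0.2,0,0,0,-0.1795],[0.2,0,0,0,-0.1795],[0.2,0,0,0,-0.1795],[0.2,0,0,0,-0.1795],[0.2,0,0,0,-0.1795]],
])

```text
clock: 5.12
ee_pos: [0.5486, -0.044, 0.194]
orientation: [[0.074, 0.997, -0.004], [0.997, -0.074, 0.001], [0.0, -0.004, -1.0]]
ft_force: [-0.0, 0.3, -3.5]
gripper_width: 0.0329
```

Emit:
arm_command([
  [[0.2,0,0,0,-0.1795],[0.2,0,0,0,-0.1795],[0.2,0,0,0,-0.1795],[0.2,0,0,0,-0.1795],[0.2,0,0,0,-0.1795],[0.2,0,0,0,-0.1795],[0.2,0,0,0,-0.1795],[0.2,0,0,0,-0.1795]],
])

```text
clock: 6.12
ee_pos: [0.5486, -0.044, 0.194]
orientation: [[-0.978, 0.208, -0.004], [0.208, 0.978, 0.001], [0.004, -0.0, -1.0]]
ft_force: [-0.5, 0.2, -3.9]
gripper_width: 0.033
```

Emit:
arm_command([
  [[0.2,0,0,0,0],[0.2,0,0,0,0],[0.2,0,0,0,0]],
])

```text
clock: 6.5
ee_pos: [0.5497, -0.0442, 0.1959]
orientation: [[-0.977, 0.215, -0.001], [0.215, 0.977, 0.0], [0.001, -0.0, -1.0]]
ft_force: [0.4, 0.2, -5.0]
gripper_width: 0.0329
```

```bash
python3 - <<'E'
from h import *
st=shot("wrist","w3");print(st)
print(proj("wrist",(.5697,.043,.1),st))
E
```

```text
{'clock': 6.5, 'joint_positions': array([-1.77670426e-01, -5.95402958e-02,  1.91765907e+00, -1.21360903e-05,
        1.28419261e+00, -1.53188592e+00]), 'qvel': array([ 0.0008239 , -0.00328496, -0.00446795, -0.00200039, -0.00040926,
       -0.00769902]), 'joint_efforts': array([ 4.46999213e-03, -3.47413874e+01, -3.76104391e+01,  1.05961630e-03,
        3.42716847e-02,  1.16971188e-02]), 'ee_pos': array([ 0.54967363, -0.04424737,  0.19589293]), 'orientation': array([[-9.76638391e-01,  2.14888226e-01, -7.09481092e-04],
       [ 2.14888199e-01,  9.76638648e-01,  1.15569906e-04],
       [ 7.17741266e-04, -3.95891065e-05, -9.99999742e-01]]), 'ft_force': array([ 0.37861372,  0.22623313, -4.99185798]), 'torque': array([ 0.00274525, -0.00148386,  0.04576444]), 'gripper_width': 0.03294121476578469}
[420.12542957 200.88839665]
```

View pics/w3.png

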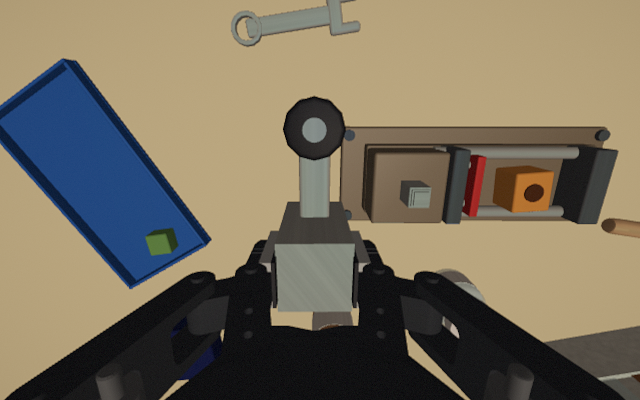

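```bash
python3 - <<'E'
import cv2
im=cv2.imread("pics/w3.png");cv2.imwrite("pics/w3c.png",cv2.resize(im[140:230,360:460],None,fx=6.5,fy=6.5,interpolation=cv2.INTER_CUBIC))
cv2.imwrite("pics/w3d.png",cv2.resize(im[120:230,335:625],None,fx=2.75,fy=2.75,interpolation=cv2.INTER_CUBIC))
E
```

```text
(no output)
```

View pics/w3c.png

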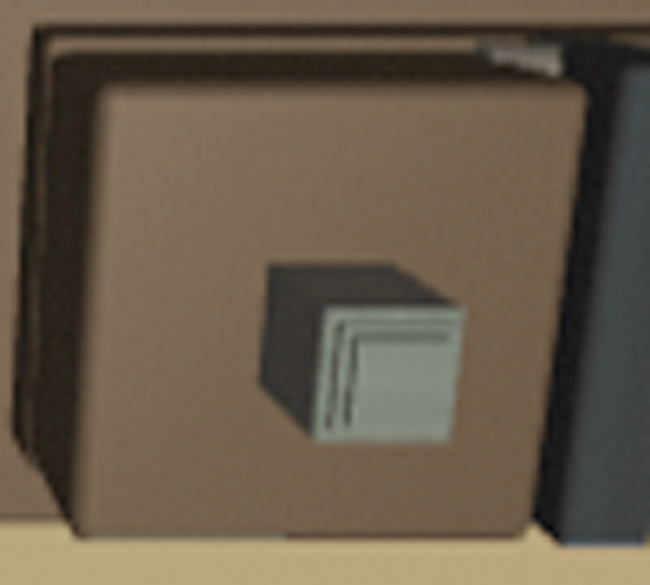

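View pics/w3d.png

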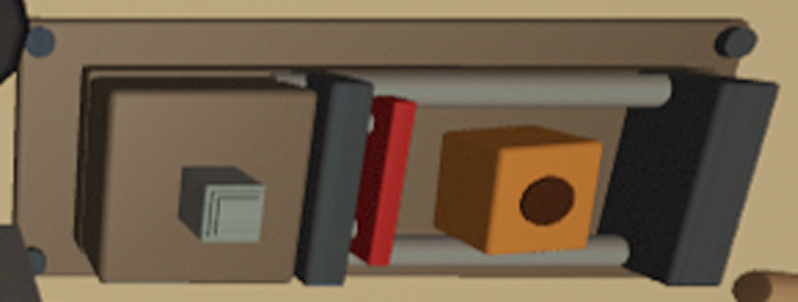

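```bash
python3 - <<'E'
from h import *
np.set_printoptions(precision=4,suppress=True)
st=read_state();R=st["orientation"];t=st["ee_pos"]
def m(pts,z):
    P=np.array([onz("wrist",360+(u+.5)/6.5-.5,140+(v+.5)/6.5-.5,z,st) for u,v in pts]);c=P.mean(0)
    print(P[:,:2].round(4).tolist(),c,np.linalg.norm(np.diff(P,axis=0),axis=1)); 
    for a,b in [(0,1),(3,2)]:
        d=P[b]-P[a];print(" yaw y",np.degrees(np.arctan2(d[1],d[0])))
    for a,b in [(2,1),(3,0)]:
        d=P[b]-P[a];print(" yaw x",np.degrees(np.arctan2(d[1],d[0])))
    print(" tool",R.T@(c-t))
m([(325,307),(462,307),(450,440),(312,440)],.096)
m([(105,85),(585,85),(530,535),(78,537)],.07)
P=np.array([onz("wrist",u,v,t[2]+.022,st) for u,v in [(277,244),(353,244),(353,311),(276,311)]]);print("hub tool",(P-t)@R,((P-t)@R).mean(0))
# jaw geometry in vice frame
f=2.75
for n,u,v,z in [("pad face top",415,103,.063),("pad face bot",392,262,.063),("far jaw inner top",722,83,.067),("far jaw inner bottom-edge",670,283,.067),("blk L",488,150,.064),("blk R",601,143,.064),("blk R2",584,248,.064),("blkL2",492,253,.064)]:
    p=onz("wrist",335+(u+.5)/f-.5,120+(v+.5)/f-.5,z,st); print(n,R.T@(p-t))
E
```

```text
[[0.5571, 0.037], [0.5609, 0.0544], [0.5788, 0.0509], [0.5749, 0.033]] [0.5679 0.0438 0.096 ] [0.0178 0.0183 0.0183]
 yaw y 77.65766448263352
 yaw y 77.65656101700353
 yaw x 169.19732341472553
 yaw x 167.5969005302385
 tool [0.0011 0.09   0.1001]
[[0.5271, 0.0182], [0.5415, 0.0838], [0.6075, 0.07], [0.5933, 0.0038]] [0.5674 0.0439 0.07  ] [0.0671 0.0674 0.0678]
 yaw y 77.65940783452959
 yaw y 77.9275778805233
 yaw x 168.25238692357044
 yaw x 167.68815719480094
 tool [0.0017 0.09   0.1261]
hub tool [[ 0.0172 -0.0155 -0.022 ]
 [ 0.0172  0.0168 -0.022 ]
 [-0.0165  0.0181 -0.022 ]
 [-0.0166 -0.0172 -0.022 ]] [ 0.0003  0.0005 -0.022 ]
pad face top [0.0304 0.161  0.1331]
pad face bot [-0.0273  0.1624  0.1331]
far jaw inner top [0.0378 0.2598 0.1291]
far jaw inner bottom-edge [-0.0337  0.261   0.1291]
blk L [0.0143 0.1883 0.1321]
blk R [0.0168 0.2268 0.1321]
blk R2 [-0.0215  0.2297  0.1321]
blkL2 [-0.0234  0.1971  0.1321]
```

Emit:
arm_command([
  [[0.2,0.001,0.03,0,0],[0.2,0,0.03,0,0],[0.2,0,0.03,0,-0.003],[0.2,0,0,0.025,0],[0.2,0,0,0.023,0],[0.2,0,0,0,0],[0.2,0,0,0,0]],
])

```text
clock: 7.42
ee_pos: [0.5687, 0.0438, 0.1493]
orientation: [[-0.977, 0.211, 0.001], [0.211, 0.977, -0.0], [-0.001, 0.0, -1.0]]
ft_force: [0.4, 0.5, -3.7]
gripper_width: 0.033
```

```bash
python3 - <<'E'
from h import *
st=shot("side","s4",(300,130,400,240),5);print(st["ee_pos"],st["orientation"],st["ft_force"],st["torque"],st["joint_positions"])
shot("scene","s5",(290,190,400,270),7)
E
```

```text
[0.56872516 0.04375501 0.14932583] [[-9.77467222e-01  2.11082959e-01  1.34734185e-03]
 [ 2.11083133e-01  9.77468112e-01 -1.33029244e-05]
 [-1.31979171e-03  2.71397966e-04 -9.99999092e-01]] [ 0.39147316  0.48418287 -3.66645404] [ 0.00145717 -0.07339106 -0.00883552] [-1.73277196e-02  2.52735043e-02  1.91622913e+00  1.07819367e-05
  1.19874265e+00 -1.37544502e+00]
```

View pics/s4.png

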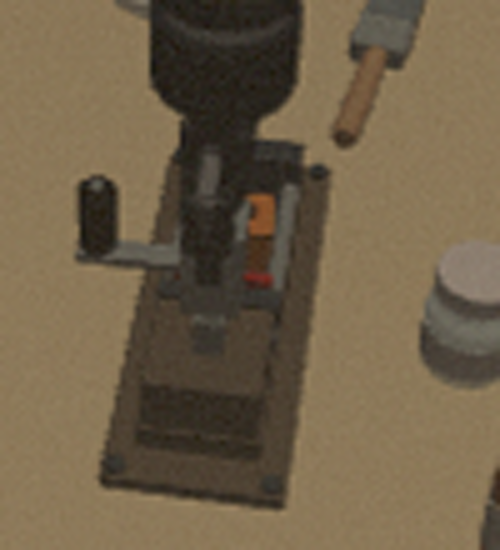

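View pics/s5.png

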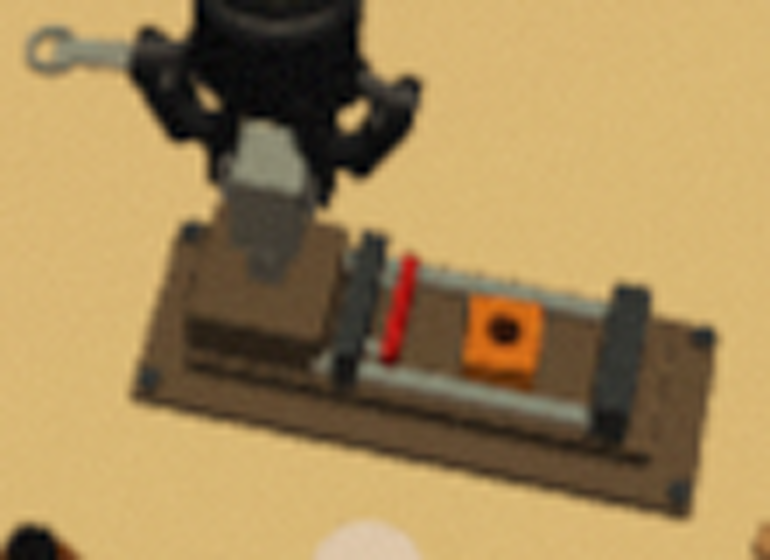

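Emit:
arm_command([
  [[0.2,0.0005,0,0.006,0],[0.2,0,0,0.005,0],[0.2,0,0,0.003,0],[0.2,0,0,0.003,0],[0.2,0,0,0,0]],
])

```text
clock: 8.15
ee_pos: [0.5675, 0.0439, 0.1309]
orientation: [[-0.978, 0.211, -0.001], [0.211, 0.978, 0.0], [0.001, -0.0, -1.0]]
ft_force: [-0.6, -0.5, -3.1]
gripper_width: 0.0328
```

Emit:
arm_command([
  [[0.2,0,0,0.004,0],[0.2,0,0,0.004,0],[0.2,0,0,0,0]],
])

```text
clock: 8.52
ee_pos: [0.5674, 0.0439, 0.1228]
orientation: [[-0.978, 0.211, -0.001], [0.211, 0.978, 0.0], [0.001, -0.0, -1.0]]
ft_force: [-0.8, 0.3, -3.5]
gripper_width: 0.0335
```

Entering without resistance (underside about 0.085). Continuing down to home.

Emit:
arm_command([
  [[0.2,0,0,0.004,0],[0.2,0,0,0.004,0],[0.2,0,0,0.004,0],[0.2,0,0,0.002,0],[0.2,0,0,0,0]],
])

```text
clock: 9.15
ee_pos: [0.5675, 0.0439, 0.109]
orientation: [[-0.978, 0.211, -0.0], [0.211, 0.978, -0.0], [0.0, -0.0, -1.0]]
ft_force: [0.1, 0.2, -3.8]
gripper_width: 0.0331
```

Emit:
arm_command([
  [[0.2,0,0,0.001,0],[0.2,0,0,0.001,0],[0.2,0,0,0,0],[0.2,0,0,0,0]],
])

```text
clock: 9.65
ee_pos: [0.5679, 0.0439, 0.1082]
orientation: [[-0.978, 0.211, 0.001], [0.211, 0.978, -0.0], [-0.001, 0.0, -1.0]]
ft_force: [-2.9, -0.8, 4.5]
gripper_width: 0.0334
```

```bash
python3 -c "
from h import *
s=read_state();print(s['ee_pos'],s['ft_force'],s['torque'],s['joint_positions'])"
```

```text
[0.56794276 0.04390662 0.1082144 ] [-2.88454863 -0.83313114  4.48389593] [ 0.00256453  0.5870462  -0.04172922] [-1.70537345e-02  6.98847752e-02  1.94515853e+00 -6.15063913e-05
  1.12596442e+00 -1.37553621e+00]
```

Emit:
arm_command([
  [[0.2,0,0,0,0.1],[0.2,0,0,0,0.1],[0.2,0,0,0,0.1],[0.2,0,0,0,0.1],[0.2,0,0,0,0.1]],
])

```text
clock: 10.28
ee_pos: [0.5682, 0.0433, 0.1082]
orientation: [[-0.756, 0.655, 0.001], [0.655, 0.756, -0.002], [-0.002, -0.0, -1.0]]
ft_force: [-2.4, -2.1, 2.7]
gripper_width: 0.0331
```

```bash
cat > r.py <<'E'
from h import *
np.set_printoptions(precision=4,suppress=True)
s=read_state();R=s['orientation'];print(s['clock'],s['ee_pos'],'F',s['ft_force'],'M',s['torque'],'yaw',np.arctan2(R[1,0],R[0,0]),'q6',s['joint_positions'][5],'e6',s['joint_efforts'][5],'tilt',R[:2,2],s['gripper_width'])
E
python3 r.py
```

```text
10.275 [0.5682 0.0433 0.1082] F [-2.3922 -2.1161  2.6592] M [-0.3021  0.4445  0.4243] yaw 2.4277848885189464 q6 -0.873512827308645 e6 -0.19085565581917763 tilt [ 0.0013 -0.0017] 0.03308360628475582
```

Emit:
arm_command([
  [[0.2,0,0,0,0.12],[0.2,0,0,0,0.12],[0.2,0,0,0,0.12],[0.2,0,0,0,0.12],[0.2,0,0,0,0.12],[0.2,0,0,0,0.12],[0.2,0,0,0,0.12],[0.2,0,0,0,0.12]],
])

```text
clock: 11.28
ee_pos: [0.5683, 0.0433, 0.1083]
orientation: [[0.104, 0.995, 0.002], [0.995, -0.104, -0.002], [-0.002, 0.002, -1.0]]
ft_force: [-1.7, -2.6, 3.0]
gripper_width: 0.0329
```

```bash
python3 r.py; python3 -c "
from h import *
shot('scene','s6',(290,190,400,270),7)"
```

```text
11.275 [0.5683 0.0433 0.1083] F [-1.6907 -2.6199  3.0474] M [-0.3406  0.4238  0.486 ] yaw 1.4671036650631468 q6 0.08715745749929497 e6 -0.3161984123289585 tilt [ 0.0015 -0.0017] 0.03287622253398717
```

View pics/s6.png

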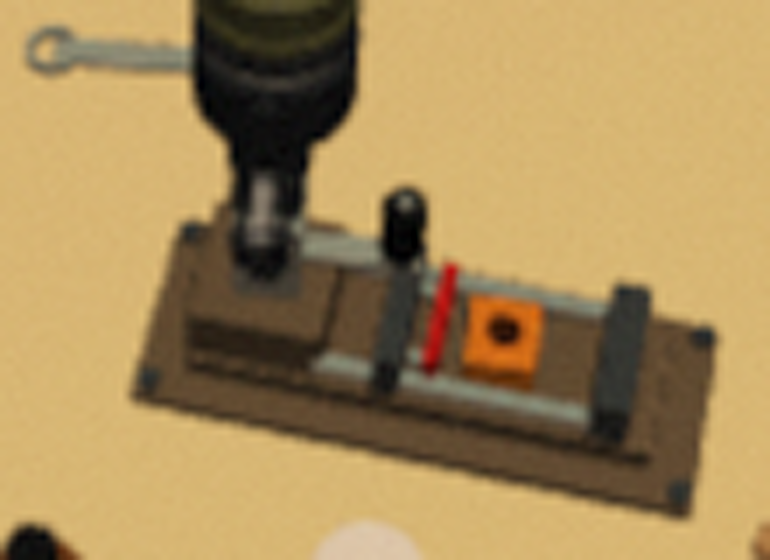

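Emit:
arm_command([
  [[0.2,0,0,0,0.12],[0.2,0,0,0,0.12],[0.2,0,0,0,0.12],[0.2,0,0,0,0.12],[0.2,0,0,0,0.12],[0.2,0,0,0,0.12],[0.2,0,0,0,0.12],[0.2,0,0,0,0.12]],
])

```text
clock: 12.32
ee_pos: [0.5683, 0.0433, 0.1082]
orientation: [[0.873, 0.487, 0.002], [0.487, -0.873, -0.002], [0.001, 0.002, -1.0]]
ft_force: [-2.8, -3.0, 4.2]
gripper_width: 0.0334
```

```bash
python3 r.py
```

```text
12.325 [0.5683 0.0433 0.1082] F [-2.8381 -3.0194  4.2073] M [-0.4288  0.2733  0.4746] yaw 0.508516444640524 q6 1.04564270389412 e6 -0.310592707246542 tilt [ 0.0016 -0.0016] 0.033391863198122866
```

Emit:
arm_command([
  [[0.2,0,0,0,0.1],[0.2,0,0,0,0.1],[0.2,0,0,0,0.1],[0.2,0,0,0,0.1],[0.2,0,0,0,0.1]],
])

```text
clock: 12.95
ee_pos: [0.5684, 0.0433, 0.1082]
orientation: [[1.0, 0.009, 0.002], [0.009, -1.0, -0.002], [0.002, 0.002, -1.0]]
ft_force: [-1.3, -3.3, 4.1]
gripper_width: 0.0332
```

```bash
python3 r.py; python3 -c "
from h import *
shot('scene','s7',(290,190,400,270),7);shot('side','s8',(300,130,400,240),5)"
```

```text
12.95 [0.5684 0.0433 0.1082] F [-1.3278 -3.2586  4.0765] M [-0.4191  0.2698  0.4724] yaw 0.009216927075758635 q6 1.5449654014234226 e6 -0.18670563586056232 tilt [ 0.0017 -0.0017] 0.03318838801976916
```

View pics/s7.png

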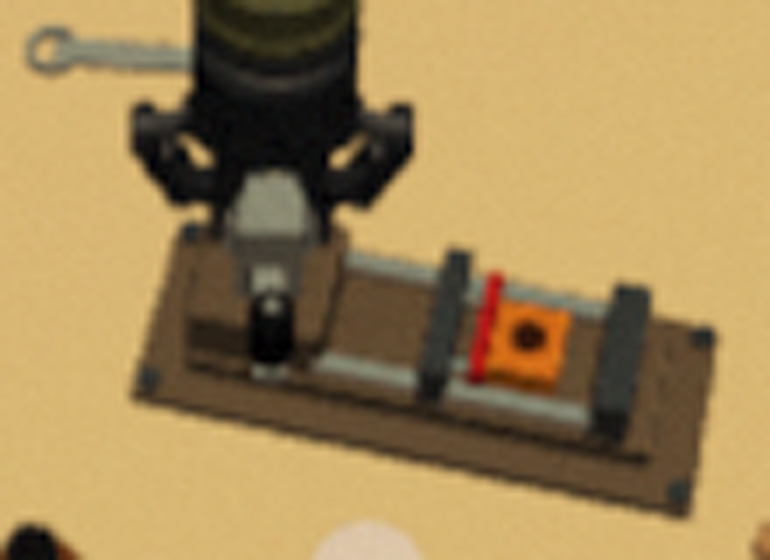

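View pics/s8.png

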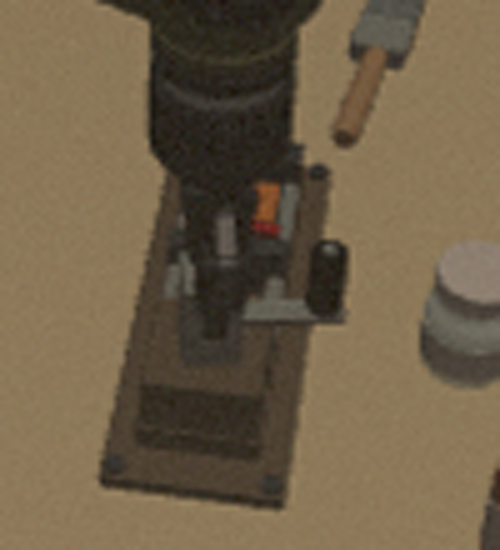

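Emit:
arm_command([
  [[0.2,0,0,0,0.1],[0.2,0,0,0,0.1],[0.2,0,0,0,0.1],[0.2,0,0,0,0.1],[0.2,0,0,0,0.1]],
])

```text
clock: 13.68
ee_pos: [0.5684, 0.0432, 0.1082]
orientation: [[0.882, -0.47, 0.002], [-0.47, -0.882, -0.002], [0.002, 0.001, -1.0]]
ft_force: [-1.6, -3.5, 4.2]
gripper_width: 0.0335
```

```bash
python3 r.py; python3 -c "
from h import *
shot('scene','s9',(290,190,400,270),7)"
```

```text
13.675 [0.5684 0.0432 0.1082] F [-1.6477 -3.5306  4.1711] M [-0.6206  0.3352  0.4442] yaw -0.4897742128449221 q6 2.0438776461722474 e6 -0.18859213683754206 tilt [ 0.0017 -0.0017] 0.033471600151587136
```

View pics/s9.png

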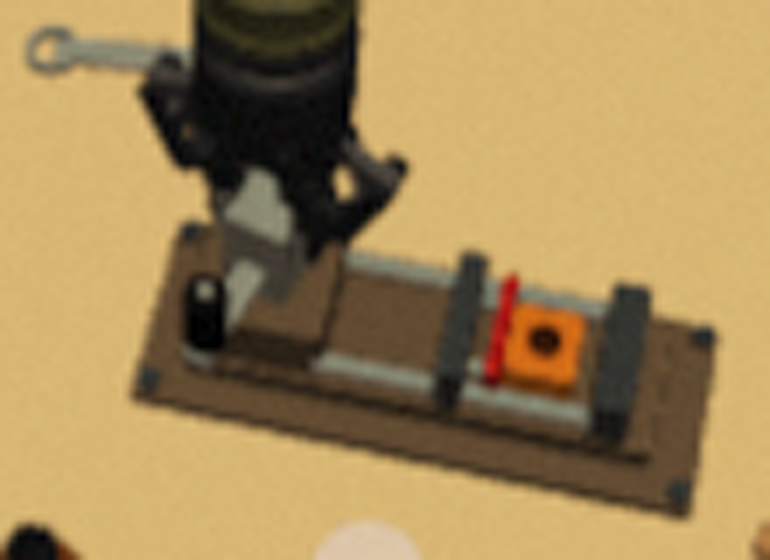

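Emit:
arm_command([
  [[0.2,0,0,0,0.07],[0.2,0,0,0,0.07],[0.2,0,0,0,0.06]],
])

```text
clock: 14.1
ee_pos: [0.5683, 0.0432, 0.1082]
orientation: [[0.773, -0.635, 0.002], [-0.635, -0.773, -0.002], [0.002, 0.0, -1.0]]
ft_force: [-2.3, -5.1, 5.3]
gripper_width: 0.0333
```

```bash
python3 r.py
```

```text
14.1 [0.5683 0.0432 0.1082] F [-2.315  -5.1003  5.2704] M [-0.7657  0.3704  0.5061] yaw -0.6879226440482028 q6 2.241965996035709 e6 0.08586091920733452 tilt [ 0.0017 -0.0017] 0.033333263918653676
```

Emit:
arm_command([
  [[0.2,0,0,0,0.05],[0.2,0,0,0,0.05]],
])

```text
clock: 14.35
ee_pos: [0.5683, 0.0432, 0.1082]
orientation: [[0.706, -0.709, 0.002], [-0.709, -0.706, -0.002], [0.002, 0.0, -1.0]]
ft_force: [-1.4, -4.6, 3.6]
gripper_width: 0.0331
```

```bash
python3 r.py
```

```text
14.35 [0.5683 0.0432 0.1082] F [-1.4415 -4.5587  3.6001] M [-0.7563  0.3544  0.4786] yaw -0.7874722991910746 q6 2.341599007924679 e6 0.1370159536600113 tilt [ 0.0016 -0.0017] 0.03308264556190034
```

Emit:
arm_command([
  [[0.2,0,0,0,0.05]],
])

```text
clock: 14.48
ee_pos: [0.5683, 0.0432, 0.1082]
orientation: [[0.669, -0.743, 0.002], [-0.743, -0.669, -0.002], [0.002, 0.0, -1.0]]
ft_force: [-1.6, -4.3, 4.8]
gripper_width: 0.0333
```

```bash
python3 r.py
```

```text
14.475 [0.5683 0.0432 0.1082] F [-1.6318 -4.3345  4.7507] M [-0.7703  0.3432  0.4535] yaw -0.8374990871162684 q6 2.391592237279597 e6 0.1374419778585434 tilt [ 0.0015 -0.0018] 0.033321231453313095
```

Emit:
arm_command([
  [[0.2,0,0,0,0.05]],
])

```text
clock: 14.6
ee_pos: [0.5683, 0.0432, 0.1082]
orientation: [[0.631, -0.776, 0.002], [-0.776, -0.631, -0.002], [0.002, -0.0, -1.0]]
ft_force: [-1.1, -4.4, 4.1]
gripper_width: 0.0333
```

```bash
python3 r.py; python3 -c "
from h import *
shot('scene','s10',(290,190,400,270),7)"
```

```text
14.6 [0.5683 0.0432 0.1082] F [-1.066  -4.4274  4.0821] M [-0.7241  0.3752  0.4974] yaw -0.8875151529834877 q6 2.441574902341761 e6 0.13801219873130322 tilt [ 0.0015 -0.0017] 0.033324478922532826
```

View pics/s10.png

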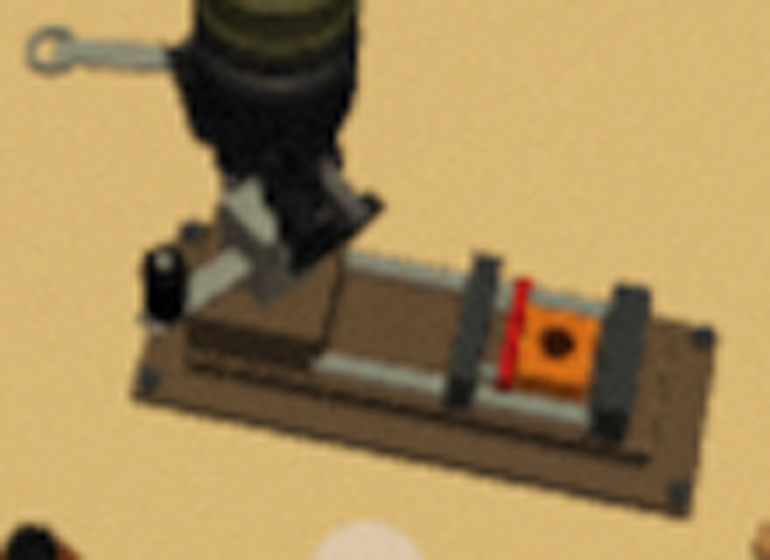

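Emit:
arm_command([
  [[0.2,0,0,0,0.04]],
])

```text
clock: 14.78
ee_pos: [0.5683, 0.0432, 0.1082]
orientation: [[0.6, -0.8, 0.001], [-0.8, -0.6, -0.002], [0.002, -0.0, -1.0]]
ft_force: [-1.8, -4.1, 5.6]
gripper_width: 0.0329
```

```bash
python3 r.py
```

```text
14.775 [0.5683 0.0432 0.1082] F [-1.7614 -4.0564  5.6237] M [-0.8479  0.3944  0.5206] yaw -0.9271480983428508 q6 2.481186959088173 e6 0.1622724300250411 tilt [ 0.0015 -0.0017] 0.032854651086433075
```

Emit:
arm_command([
  [[0.2,0,0,0,0.04]],
])

```text
clock: 14.9
ee_pos: [0.5683, 0.0432, 0.1082]
orientation: [[0.567, -0.823, 0.001], [-0.823, -0.567, -0.002], [0.002, -0.0, -1.0]]
ft_force: [-1.4, -4.9, 5.5]
gripper_width: 0.0336
```

```bash
python3 r.py
```

```text
14.9 [0.5683 0.0432 0.1082] F [-1.4171 -4.8669  5.4981] M [-0.8026  0.3992  0.4139] yaw -0.9673310653532244 q6 2.521355430354268 e6 0.20554216112941504 tilt [ 0.0015 -0.0017] 0.03355266783165315
```

Emit:
arm_command([
  [[0.2,0,0,0,0.03]],
])

```text
clock: 15.02
ee_pos: [0.5683, 0.0432, 0.1082]
orientation: [[0.543, -0.84, 0.002], [-0.84, -0.543, -0.002], [0.002, -0.0, -1.0]]
ft_force: [-1.7, -5.0, 5.2]
gripper_width: 0.0333
```

```bash
python3 r.py
```

```text
15.025 [0.5683 0.0432 0.1082] F [-1.6586 -4.9618  5.2409] M [-0.8105  0.3815  0.4926] yaw -0.9970699100929247 q6 2.5511089262666173 e6 0.2854809444397688 tilt [ 0.0015 -0.0017] 0.03326641858592037
```

Emit:
arm_command([
  [[0.2,0,0,0,0.03]],
])

```text
clock: 15.15
ee_pos: [0.5683, 0.0432, 0.1082]
orientation: [[0.517, -0.856, 0.001], [-0.856, -0.517, -0.002], [0.002, -0.0, -1.0]]
ft_force: [-1.5, -5.6, 5.9]
gripper_width: 0.0332
```

```bash
python3 r.py; python3 -c "
from h import *
shot('scene','s11',(290,190,400,270),7)"
```

```text
15.15 [0.5683 0.0432 0.1082] F [-1.53   -5.5542  5.9151] M [-0.8392  0.426   0.4516] yaw -1.027025502710347 q6 2.5810655507651807 e6 0.27104727923870087 tilt [ 0.0015 -0.0017] 0.033244495358624566
```

View pics/s11.png

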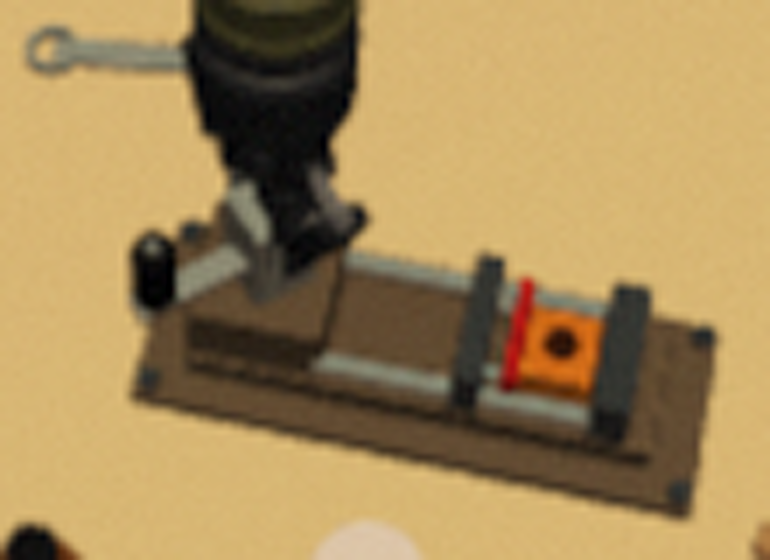

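Emit:
arm_command([
  [[0.2,0,0,0,0.03]],
])

```text
clock: 15.32
ee_pos: [0.5683, 0.0432, 0.1082]
orientation: [[0.492, -0.871, 0.001], [-0.871, -0.492, -0.002], [0.002, -0.0, -1.0]]
ft_force: [-1.4, -5.1, 4.7]
gripper_width: 0.0331
```

```bash
python3 r.py
```

```text
15.325 [0.5683 0.0432 0.1082] F [-1.3916 -5.1289  4.7454] M [-0.826   0.3597  0.4449] yaw -1.0568173415220705 q6 2.6108889248943137 e6 0.2364227268844843 tilt [ 0.0015 -0.0017] 0.03313424286667332
```

Emit:
arm_command([
  [[0.2,0,0,0,0.03]],
])

```text
clock: 15.45
ee_pos: [0.5683, 0.0432, 0.1082]
orientation: [[0.465, -0.885, 0.002], [-0.885, -0.465, -0.002], [0.002, -0.001, -1.0]]
ft_force: [-1.3, -3.7, 5.6]
gripper_width: 0.0329
```

```bash
python3 r.py
```

```text
15.45 [0.5683 0.0432 0.1082] F [-1.3369 -3.6615  5.5836] M [-0.8561  0.4401  0.4299] yaw -1.0870153779453877 q6 2.641064759595515 e6 0.2708673756569624 tilt [ 0.0015 -0.0017] 0.03292855705736375
```

Emit:
arm_command([
  [[0.2,0,0,0,0.03]],
])

```text
clock: 15.58
ee_pos: [0.5683, 0.0432, 0.1082]
orientation: [[0.438, -0.899, 0.001], [-0.899, -0.438, -0.002], [0.002, -0.001, -1.0]]
ft_force: [-1.7, -4.9, 5.2]
gripper_width: 0.0331
```

```bash
python3 r.py
```

```text
15.575 [0.5683 0.0432 0.1082] F [-1.7327 -4.8879  5.2449] M [-0.8415  0.4204  0.4975] yaw -1.1169882570371774 q6 2.6710559156794105 e6 0.2714715152978897 tilt [ 0.0014 -0.0017] 0.033118500146711735
```

Emit:
arm_command([
  [[0.2,0,0,0,0.03]],
])

```text
clock: 15.7
ee_pos: [0.5683, 0.0432, 0.1082]
orientation: [[0.411, -0.912, 0.001], [-0.912, -0.411, -0.002], [0.002, -0.001, -1.0]]
ft_force: [-1.1, -5.3, 5.7]
gripper_width: 0.0331
```

```bash
python3 r.py
```

```text
15.7 [0.5683 0.0432 0.1082] F [-1.1269 -5.2587  5.6791] M [-0.8256  0.3769  0.4901] yaw -1.1470124315242134 q6 2.701034450976863 e6 0.27457036077976227 tilt [ 0.0014 -0.0017] 0.03311893727336519
```

Emit:
arm_command([
  [[0.2,0,0,0,0.03]],
])

```text
clock: 15.82
ee_pos: [0.5683, 0.0432, 0.1083]
orientation: [[0.384, -0.923, 0.001], [-0.923, -0.384, -0.002], [0.002, -0.001, -1.0]]
ft_force: [-1.3, -4.2, 4.5]
gripper_width: 0.0336
```

```bash
python3 r.py
```

```text
15.825 [0.5683 0.0432 0.1083] F [-1.3296 -4.2248  4.5309] M [-0.7997  0.4123  0.5527] yaw -1.1768425042878774 q6 2.730895845146738 e6 0.3343874216079712 tilt [ 0.0015 -0.0017] 0.03360727303184994
```

Emit:
arm_command([
  [[0.2,0,0,0,0.03]],
])

```text
clock: 15.95
ee_pos: [0.5683, 0.0432, 0.1082]
orientation: [[0.356, -0.934, 0.001], [-0.934, -0.356, -0.002], [0.002, -0.001, -1.0]]
ft_force: [-1.7, -3.8, 4.8]
gripper_width: 0.0328
```

```bash
python3 r.py; python3 -c "
from h import *
shot('scene','s12',(290,190,400,270),7)"
```

```text
15.95 [0.5683 0.0432 0.1082] F [-1.7167 -3.7699  4.7799] M [-0.7593  0.4002  0.5816] yaw -1.2066839516847425 q6 2.76077274327608 e6 0.3874689806252718 tilt [ 0.0014 -0.0017] 0.03282574990402047
```

View pics/s12.png

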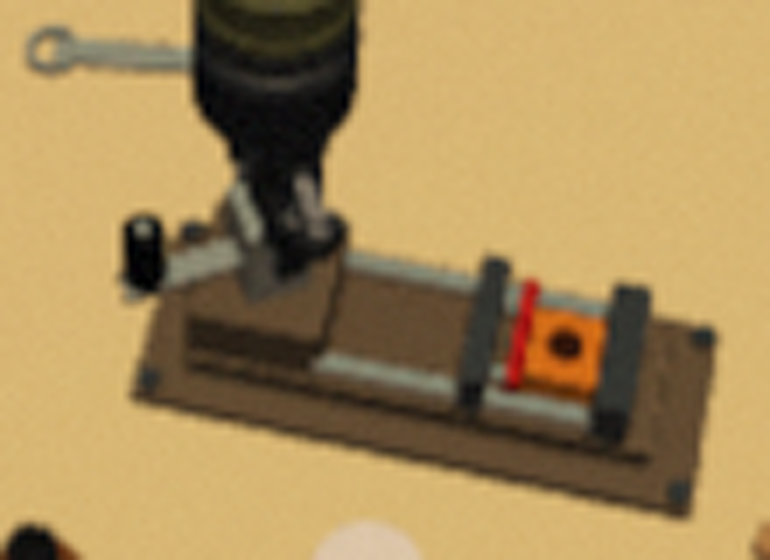

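Emit:
arm_command([
  [[0.2,0,0,0,0.03]],
])

```text
clock: 16.12
ee_pos: [0.5683, 0.0432, 0.1082]
orientation: [[0.328, -0.945, 0.001], [-0.945, -0.328, -0.002], [0.002, -0.001, -1.0]]
ft_force: [-0.6, -4.8, 5.2]
gripper_width: 0.0332
```

```bash
python3 r.py
```

```text
16.125 [0.5683 0.0432 0.1082] F [-0.6162 -4.7709  5.2086] M [-0.8445  0.4385  0.6261] yaw -1.2363227034074813 q6 2.7905004375806026 e6 0.41032017208635807 tilt [ 0.0014 -0.0018] 0.033176791107392446
```

Emit:
arm_command([
  [[0.2,0,0,0,0.03]],
])

```text
clock: 16.25
ee_pos: [0.5683, 0.0432, 0.1082]
orientation: [[0.3, -0.954, 0.001], [-0.954, -0.3, -0.002], [0.002, -0.001, -1.0]]
ft_force: [-1.7, -5.0, 4.4]
gripper_width: 0.0331
```

```bash
python3 r.py
```

```text
16.25 [0.5683 0.0432 0.1082] F [-1.666  -5.0419  4.4067] M [-0.8193  0.4332  0.6417] yaw -1.266299228902806 q6 2.820489698593086 e6 0.4997841641306877 tilt [ 0.0015 -0.0018] 0.03309540112524876
```

Emit:
arm_command([
  [[0.2,0,0,0,0.02]],
])

```text
clock: 16.38
ee_pos: [0.5683, 0.0432, 0.1082]
orientation: [[0.281, -0.96, 0.001], [-0.96, -0.281, -0.002], [0.002, -0.001, -1.0]]
ft_force: [-2.1, -4.8, 4.9]
gripper_width: 0.0331
```

```bash
python3 r.py
```

```text
16.375 [0.5683 0.0432 0.1082] F [-2.1201 -4.796   4.8716] M [-0.8121  0.4031  0.7416] yaw -1.2858427742503338 q6 2.8400963599436486 e6 0.6165569834411144 tilt [ 0.0014 -0.0019] 0.03309478467592148
```

Emit:
arm_command([
  [[0.2,0,0,0,0]],
])

```text
clock: 16.5
ee_pos: [0.5683, 0.0432, 0.1082]
orientation: [[0.281, -0.96, 0.001], [-0.96, -0.281, -0.002], [0.002, -0.001, -1.0]]
ft_force: [-1.4, -4.7, 5.8]
gripper_width: 0.0329
```

```bash
python3 r.py
```

```text
16.5 [0.5683 0.0432 0.1082] F [-1.4457 -4.7011  5.8209] M [-0.8086  0.4189  0.6267] yaw -1.2855583527578234 q6 2.839758184329377 e6 0.6155812740325928 tilt [ 0.0014 -0.0018] 0.03293197140791223
```

Emit:
arm_command([
  [[0.2,0,0,0,0]],
])

```text
clock: 16.62
ee_pos: [0.5683, 0.0432, 0.1082]
orientation: [[0.281, -0.96, 0.001], [-0.96, -0.281, -0.002], [0.002, -0.001, -1.0]]
ft_force: [-1.6, -4.7, 5.9]
gripper_width: 0.0334
```

```bash
python3 r.py
```

```text
16.625 [0.5683 0.0432 0.1082] F [-1.5916 -4.7037  5.9164] M [-0.749   0.3707  0.5455] yaw -1.285611906191937 q6 2.839761201592676 e6 0.5943341553211212 tilt [ 0.0015 -0.0018] 0.03344106910807442
```

Emit:
arm_command([
  [[0.2,0,0,0,-0.04],[0.2,0,0,0,-0.03],[0.2,0,0,0,0]],
])

```text
clock: 17.0
ee_pos: [0.5684, 0.0435, 0.1082]
orientation: [[0.346, -0.938, 0.002], [-0.938, -0.346, -0.001], [0.001, -0.001, -1.0]]
ft_force: [-1.1, -4.5, 5.6]
gripper_width: 0.033
```

```bash
python3 r.py
```

```text
17.0 [0.5684 0.0435 0.1082] F [-1.1125 -4.4589  5.5689] M [-0.6987  0.3622  0.131 ] yaw -1.21738381129979 q6 2.7710209305120275 e6 0.03472626325674355 tilt [ 0.0017 -0.0007] 0.03298257503085741
```

Unloaded within the play. Now lifting slowly.

Emit:
arm_command([
  [[0.2,0,0,-0.004,0],[0.2,0,0,-0.006,0],[0.2,0,0,-0.008,0],[0.2,0,0,-0.008,0]],
])

```text
clock: 17.5
ee_pos: [0.5676, 0.0436, 0.1315]
orientation: [[0.345, -0.939, 0.0], [-0.939, -0.345, -0.0], [0.0, -0.0, -1.0]]
ft_force: [4.2, -2.9, -7.1]
gripper_width: 0.0333
```

```bash
python3 r.py
```

```text
17.5 [0.5676 0.0436 0.1315] F [ 4.1622 -2.9362 -7.078 ] M [-0.6174 -0.6863  0.0444] yaw -1.2186812853587061 q6 2.7721940989432565 e6 0.046684874687343836 tilt [ 0.0002 -0.0004] 0.03330510592194971
```

Emit:
arm_command([
  [[0.2,0,0,-0.025,0],[0.2,0,0,-0.035,0],[0.2,0,0,-0.015,0],[0.2,0,0,0,0]],
])

```text
clock: 18.0
ee_pos: [0.5679, 0.0443, 0.2086]
orientation: [[0.344, -0.939, 0.001], [-0.939, -0.344, 0.001], [-0.0, -0.001, -1.0]]
ft_force: [0.1, 0.6, -3.7]
gripper_width: 0.0333
```

```bash
python3 r.py;python3 -c "
from h import *
shot('scene','s13',(290,190,400,270),7);shot('side','s14',(300,130,400,240),5)"
```

```text
18.0 [0.5679 0.0443 0.2086] F [ 0.1262  0.6076 -3.7114] M [ 0.0144 -0.0005  0.0076] yaw -1.2198509665715846 q6 2.773695104960897 e6 -0.006687286659143865 tilt [0.0013 0.0008] 0.033297714572070154
```

View pics/s13.png

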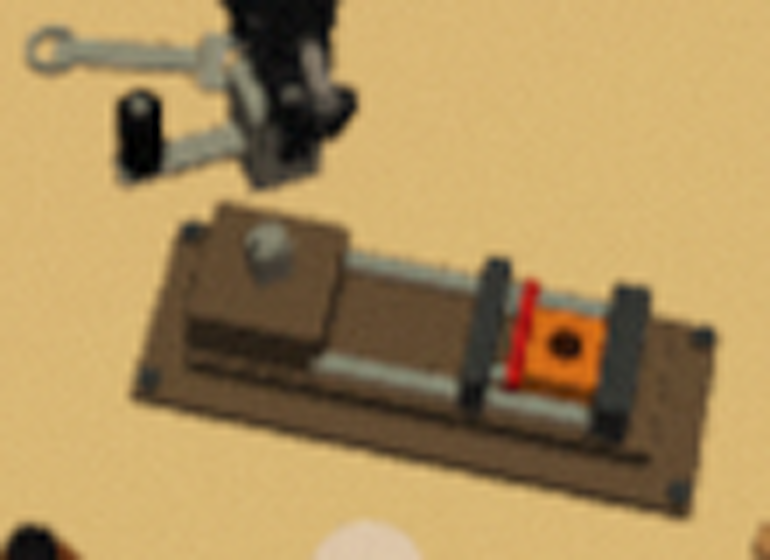

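Emit:
arm_command([
  [[0.2,0.039,0.032,0,0],[0.2,0.039,0.032,0,0],[0.2,0.039,0.032,0,0],[0.2,0.039,0.032,0,0],[0.2,0.039,0.032,0,0],[0.2,0.039,0.032,0,0],[0.2,0.0387,0.0318,0,0],[0.2,0,0,0,-0.182]],
])

```text
clock: 19.1
ee_pos: [0.4489, -0.2912, 0.206]
orientation: [[0.508, -0.861, -0.003], [-0.861, -0.508, 0.002], [-0.003, 0.002, -1.0]]
ft_force: [0.4, 0.4, -4.1]
gripper_width: 0.033
```

Emit:
arm_command([
  [[0.2,0,0,0,-0.182],[0.2,0,0,0,-0.182],[0.2,0,0,0,-0.182],[0.2,0,0,0,-0.182],[0.2,0,0,0,-0.182],[0.2,0,0,0,-0.182],[0.2,0,0,0,-0.178],[0.2,0,0,0,0]],
])

```text
clock: 20.1
ee_pos: [0.4502, -0.2883, 0.2062]
orientation: [[0.974, 0.227, -0.003], [0.227, -0.974, 0.002], [-0.002, -0.003, -1.0]]
ft_force: [-0.3, -0.7, -2.7]
gripper_width: 0.0331
```

```bash
python3 r.py;python3 -c "
from h import *
shot('wrist','w15');shot('scene','s15',(290,190,400,270),7)"
```

```text
20.1 [ 0.4502 -0.2883  0.2062] F [-0.2979 -0.6666 -2.6656] M [0.0036 0.0905 0.0353] yaw 0.22947977660825555 q6 0.6711794812022506 e6 -0.36295484751462936 tilt [-0.0025  0.0022] 0.033086934598892684
```

View pics/w15.png

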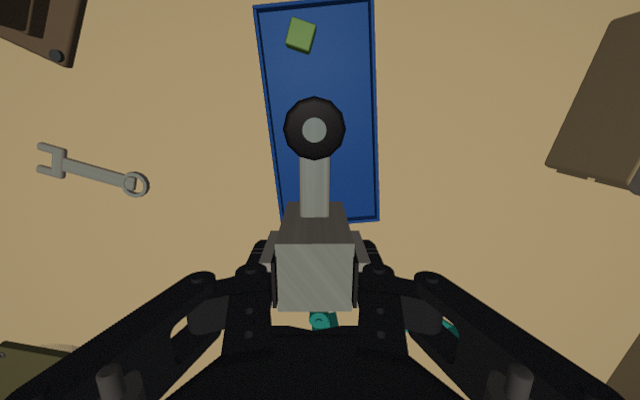

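View pics/s15.png

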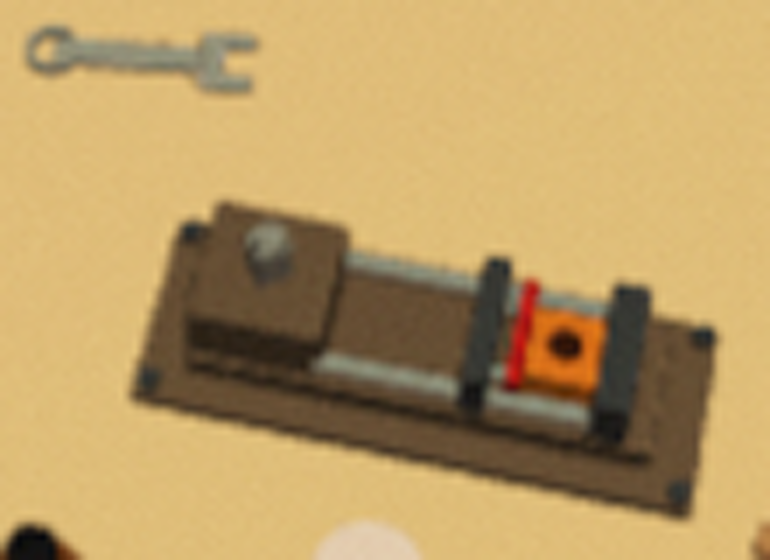

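Emit:
arm_command([
  [[0.2,0,0,0.03,0],[0.2,0,0,0.045,0],[0.2,0,0,0.045,0],[0.2,0,0,0.03,0],[0.2,0,0,0,0],[0.2,0,0,0,0]],
])

```text
clock: 20.95
ee_pos: [0.4518, -0.2896, 0.0596]
orientation: [[0.974, 0.228, 0.002], [0.228, -0.974, -0.001], [0.001, 0.002, -1.0]]
ft_force: [0.8, -0.3, -2.6]
gripper_width: 0.0329
```

```bash
python3 r.py
```

```text
20.95 [ 0.4518 -0.2896  0.0596] F [ 0.7534 -0.3149 -2.6235] M [ 0.0138  0.0412 -0.0014] yaw 0.23048713360236128 q6 0.6701488874658434 e6 0.006491645181085914 tilt [ 0.0016 -0.0012] 0.032940079358126526
```

Emit:
arm_command([
  [[0.2,0,0,0.006,0],[0.2,0,0,0.006,0],[0.2,0,0,0.004,0],[0.2,0,0,0.001,0],[0.2,0,0,0,0],[0.2,0,0,0,0]],
])

```text
clock: 21.7
ee_pos: [0.4512, -0.2892, 0.0422]
orientation: [[0.973, 0.229, 0.0], [0.229, -0.973, -0.0], [0.0, 0.0, -1.0]]
ft_force: [-3.1, 2.4, 5.9]
gripper_width: 0.0334
```

```bash
python3 r.py
```

```text
21.7 [ 0.4512 -0.2892  0.0422] F [-3.1084  2.3774  5.8544] M [ 0.4126  0.5692 -0.0309] yaw 0.23134259353218614 q6 0.6693484353470915 e6 0.010249478509649634 tilt [ 0.0002 -0.0002] 0.033369229089404116
```

On the floor (z back at 0.0422, upward force about 9 N above the hanging value). Release and rise.

Emit:
arm_command([
  [[0.6,0,0,0,0],[1,0,0,0,0],[1,0,0,0,0],[1,0,0,0,0],[1,0,0,0,0],[1,0,0,0,0]],
])

```text
clock: 22.45
ee_pos: [0.451, -0.289, 0.0413]
orientation: [[0.973, 0.229, 0.0], [0.229, -0.973, -0.0], [0.0, 0.0, -1.0]]
ft_force: [0.8, 0.5, -0.8]
gripper_width: 0.0851
```

Emit:
arm_command([
  [[1,0,0,-0.02,0],[1,0,0,-0.04,0],[1,0,0,-0.05,0],[1,0,0,-0.05,0],[1,0,0,-0.03,0],[1,0,0,0,0],[1,0,0,0,0]],
])

```text
clock: 23.32
ee_pos: [0.4504, -0.2886, 0.2298]
orientation: [[0.973, 0.229, -0.002], [0.229, -0.973, 0.001], [-0.001, -0.002, -1.0]]
ft_force: [0.0, 0.6, -0.8]
gripper_width: 0.0855
```

```bash
python3 r.py;python3 -c "
from h import *
shot('wrist','w16')"
```

```text
23.325 [ 0.4504 -0.2886  0.2298] F [ 0.0028  0.6239 -0.8073] M [-0.0261 -0.0033 -0.0037] yaw 0.2312918801471652 q6 0.6693194760273377 e6 2.157995936613588e-05 tilt [-0.0016  0.0013] 0.08548789501359925
```

View pics/w16.png

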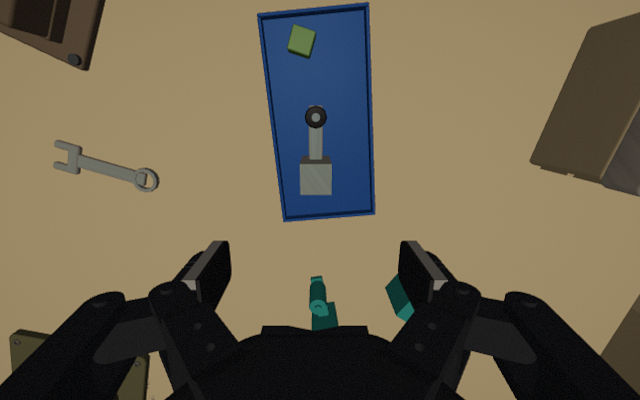

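Emit:
arm_command([
  [[1,0.0277,-0.0465,0,0],[1,0.0277,-0.0465,0,0],[1,0.0277,-0.0465,0,0],[1,0.0277,-0.0465,0,0],[1,0.0277,-0.0465,0,0],[1,0.0277,-0.0465,0,0],[1,0.0277,-0.0465,0,0],[1,0.0277,-0.0465,0,0]],
])

```text
clock: 24.38
ee_pos: [0.5807, 0.1256, 0.2287]
orientation: [[0.973, 0.229, -0.004], [0.229, -0.973, -0.001], [-0.004, -0.0, -1.0]]
ft_force: [0.7, -0.9, 0.3]
gripper_width: 0.0854
```

Emit:
arm_command([
  [[1,0.0277,-0.0465,0,0],[1,0,0,0,0.15],[1,0,0,0,0.15],[1,0,0,0,0.15],[1,0,0,0,0],[1,0,0,0,0]],
])

```text
clock: 25.12
ee_pos: [0.5972, 0.1753, 0.2299]
orientation: [[0.977, -0.215, -0.002], [-0.215, -0.977, -0.0], [-0.002, 0.001, -1.0]]
ft_force: [0.9, -1.4, 0.0]
gripper_width: 0.0854
```

```bash
python3 r.py;python3 -c "
from h import *
shot('wrist','w17');im=cv2.imread('pics/w17.png');cv2.imwrite('pics/w17c.png',cv2.resize(im[120:260,180:460],None,fx=2.8,fy=2.8,interpolation=cv2.INTER_CUBIC))"
```

```text
25.125 [0.5972 0.1753 0.2299] F [ 0.9152 -1.3994  0.0059] M [-0.0254 -0.0464 -0.037 ] yaw -0.2167218310796551 q6 1.9868847777950736 e6 -0.004961303930031136 tilt [-0.0021 -0.0004] 0.08537019151552437
```

View pics/w17.png

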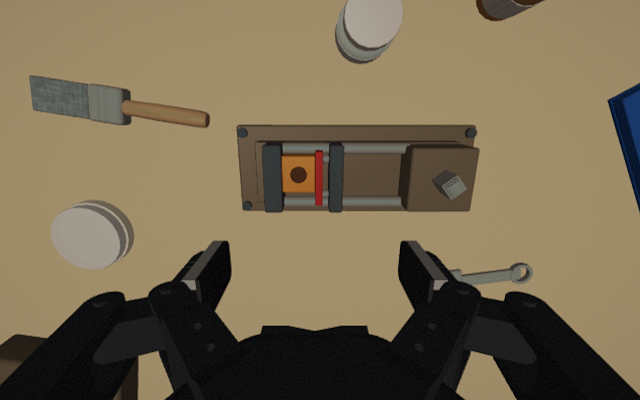

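View pics/w17c.png

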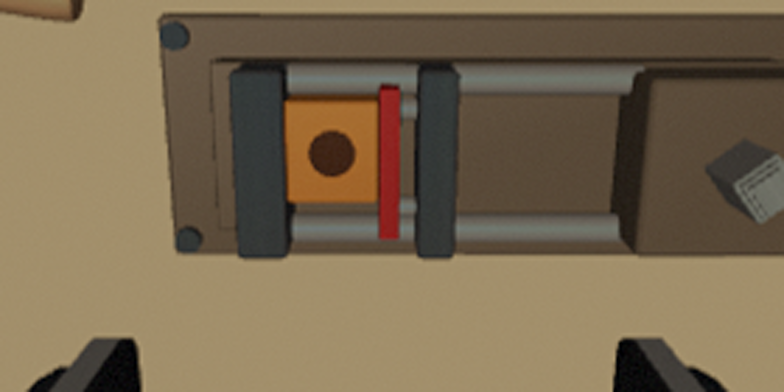

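```bash
python3 -c "
from plant import *
print(finish_job())"
```

```text
the job is handed in; nothing more can be done
None
```

I handed the job in at about 25 s of the 72 s. The resin block is clamped in the vice, and the crank is standing back upright in its end of the tray. `finish_job()` gave no verdict.

**Fitting:** I took the steel crank, left the turquoise ones alone, and lowered it onto the shaft until the downward force stopped it. The tool height then was 0.108 m, which matches fully home.

**Winding:** I turned it clockwise about 4.2 rad. The torque began to rise above empty winding about 0.14 rad before I stopped. I eased back within the play, then lifted the crank off.

**Grip force:** The checks disagree somewhat on the exact value, but all lie well inside 6 to 30 N. Two of them came in slightly under the 12 N snug mark.

| Check | Estimated force on the block |
|---|---|
| Wrist torque (noisy) | about 11 N |
| Last joint's effort | about 20 N |
| Angle turned past contact | about 15–18 N |
| Wrist picture (pad gap about 7.4 mm against 9 mm at rest, so 1.6 mm pressed in) | about 13 N |

**Final state:** The last pictures show the block flush between the pad and the far jaw. The crank is upright and released in the tray's -x half, and the green block is in place. No bystander I could see had been disturbed, though I took no final picture of the whole table. The gripper is open and clear of everything.

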